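# Feed a copper busbar on the slant into an enclosure and hold it over its insulators

## Task

Take the copper bar off the battens and bring it into the open enclosure: feed one end on the slant down through the opening and through the ring-shaped current transformer, then drop the other end in under the opposite rim, without forcing it against the ring. Finish while still holding the bar: level and at rest, lying along its run with its two inner bolt holes over the two stand-off insulators and about a centimetre clear above them, touching nothing but your gripper, so that I can fit the studs underneath. Leave the other loose things on the bench where they are.

Things in the scene. Friction and masses are not known exactly. Their poses are not given: they have to be found in the camera images.
- bar: Flat copper busbar, 280 mm long, 20 wide, 6 thick, about 0.3 kg, four 9 mm bolt holes on its centre line 50 and 128 mm either side of the middle; both ends alike. It starts flat across the two battens, underside 22 mm above the bench. Origin: middle of its underside; x along it, y across, z up. Grip it across the width near the middle, between the battens.
- end_a (a point): Centre of the bar's end face at its own +x end (140 mm from the middle, half way up its thickness).
- end_b (a point): Centre of the bar's end face at its own -x end.
- battens: Two wooden battens fixed to the bench, each 34 mm (x) by 90 (y) by 22 high, centred 85 mm either side of the origin along x: 136 mm free between them. Origin: bench level, midway between them; x roughly along the bar that lies on them.
- enclosure: White steel control-panel enclosure on its back, door off, opening up, fixed to the bench. Outside 276 mm (x) by 326 (y) by 130 high; inside 270 by 320; walls 3 mm. Origin: centre of its underside, bench level; y along its length (the ring is near the -y end), z up. Inside is a mounting plate, top at z = 15 mm, that carries everything else; all fixed.
- opening (a point): Centre of the enclosure's opening, on the rim's top face (130 mm above the bench); axes as the enclosure's. A 3 mm thick rim (underside at 127 mm) turns inwards all round: 30 mm at both y ends, 15 mm at the sides, so the opening is 240 mm (x) by 260 (y), shorter than the bar.
- run (a point): Point on the bar's run: midway between the two insulators, level with their tops, 57 mm above the bench (enclosure x = -15 mm, y = 0); axes as the enclosure's; the run goes along y. The bar ends with its origin about 10 mm above this point; its ends then lie 10 mm beneath the two end rims, one of them through the ring.
- insulator_a (a point): Centre of the top of one brown stand-off insulator, 28 mm diameter, 42 high, on the run 50 mm from its middle towards enclosure +y. The other is alike, 50 mm towards -y.
- ring: Black ring-shaped current transformer on the mounting plate: outside 74 mm diameter, round window 48 mm diameter, 22 mm thick, axis level along the enclosure's y, a small terminal block on its -x side; top 103 mm above the bench. Origin: middle of its foot on the plate; axes as the enclosure's. It spans enclosure y = -81 to -103 mm; the end wall's inner face is 57 mm beyond it.
- ring_mid (a point): Centre of the ring's window, 66 mm above the bench, in line with the run; axes as the enclosure's (the window's axis is y).
- duct_mid (a point): Centre of the top of a grey wiring duct inside, 26 mm wide, 270 long along y, top 49 mm above the bench, 90 mm from the run on its -x side. On the +x side of the run, from 68 to 138 mm away, a row of breakers and terminals runs along y, up to 72 mm above the bench.
- tape: Bystander: roll of yellow tape lying flat, 96 mm diameter, 45 mm high. Origin: centre of its underside.
- screwdriver: Bystander: screwdriver lying on the bench. Origin: under its middle, bench level.
- flapwheel: Bystander: grey abrasive flap wheel, 48 mm diameter, standing with its 6 mm spindle up to 62 mm. Origin: centre of its underside.

How it is judged:
On the way:
1. one end of the bar is through the ring's window while the other end is still above the enclosure's rim (((x of end_a in the frame of ring_mid between -0.024 and 0.024 m and z of end_a in the frame of ring_mid between -0.045 and 0.024 m and y of end_a in the frame of ring_mid between -0.07 and -0.013 m and z of end_b in the frame of enclosure above 0.13 m) or (x of end_b in the frame of ring_mid between -0.024 and 0.024 m and z of end_b in the frame of ring_mid between -0.045 and 0.024 m and y of end_b in the frame of ring_mid between -0.07 and -0.013 m and z of end_a in the frame of enclosure above 0.13 m))), for 0.1 s.
At the end, for the whole second after the job is handed in: Held by the fingers (over 2 N), at rest: middle within 8 mm of the run's middle along and across, underside 3 to 20 mm above the insulators, length within 0.07 rad of the run, flat within 0.1 rad of level, under 0.2 N of contact with the enclosure and all in it (x of bar in the frame of run between -0.008 and 0.008 m and y of bar in the frame of run between -0.008 and 0.008 m and z of bar in the frame of run between 0.003 and 0.02 m and angle between the x axis of bar and the y axis of enclosure, either way round below 0.07 rad and angle between bar's own z axis and vertical below 0.1 rad and contact force between bar and enclosure below 0.2 N and contact force between bar and the fingers above 2 N and linear speed of bar below 0.02 m/s and angular speed of bar below 0.1 rad/s); the arm keeps its last pose, push and grip.
It fails at once if the bar is forced against the ring (over 30 N) (contact force between bar and ring above 30 N).
It fails at once if a bystander (tape, screwdriver, flap wheel) is moved by more than 30 mm (distance of any of tape, screwdriver, flapwheel from where it was at the start of the episode above 0.03 m).
It also fails if it takes over 51 s, if anything falls off the work surface, if the arm or the gripper's body presses on something with over 40 N, if the wrist force passes 120 N, or if a joint passes its speed limit or range.

## Robot

A 6-joint arm with a two-finger parallel gripper is mounted at the origin on the work surface. World frame = base frame: x ahead of the robot, y to its left, z up, the work surface at z = 0. Lengths are in m, angles in rad, forces in N, time in s.
With the tool pointing down it reaches from about 0.35 to 0.925 m from the base axis. Payload 6.4 kg.
Tool frame: the origin (TCP) lies midway between the tips of the shut fingers; the grasp point (between the pads) lies 19 mm behind it; z points along the fingers, y is the line along which they close (so a half turn about z gives the same grasp; the last joint's range is limited). The gripper opens to 94 mm and grips with 3 to 60 N. Pads are 16 mm wide; open, the fingers measure 119 mm over their backs; the gripper's body (75 mm by 177 mm) begins 78 mm behind the grasp point.
Start: joints at [-1.426, 0.245, 1.558, -0, 1.339, -0.174], TCP at [0.204, -0.617, 0.205] pointing down, gripper open.
Joint ranges: [-3.13, 3.13], [-1.02, 2.26], [0.13, 2.54], [-0.95, 4.09], [0.21, 2.88], [-2.74, 2.74]. Speed limits (rad/s): [2.57, 2.57, 3.14, 3.14, 3.14, 3.14].

## Interface

Orientations are given as a unit quaternion [w, x, y, z].
In Python, from cell import robot, snapshot, camera_info gives the robot as it stands.
- The arm moves only by the tool step_arm, never from a script. Its argument "plan" is a list of rows, each an object of numbers: "dx", "dy", "dz": the shift along the tool's x, y, z normalised to -1 to 1, where 1 is 0.06 m; "spin": the turn about the tool's z normalised to -1 to 1, where 1 is 0.12 rad; "jaw": the opening, from -1 (shut) to 1 (fully open). A call has 1 to 10 rows; each row shifts and turns the commanded pose from where the row before left it, along the tool's axes as they then stand; what a row does not reach is not made up. A row lasts 1/8 s, in which the tool goes at most 62.5 mm and 10.7 degrees, less where a joint would pass 70% of its speed; a pose out of reach is approached as far as the arm can. A call with a number of a shift or a turn outside -1 to 1 is refused whole. A call with a gripper value outside its range is refused whole. The fingers move at their own pace and stop on an object; "squeeze" is the grip in N (left out, the last holds). Time passes only in rows, so rows that do not move let the fingers close. It gives the time, the measured TCP pose, the force, the opening and the grip force at its end, in the units of the state.
- robot.sense(): the state, without advancing time (a new reading comes with each control period).
- snapshot(name): name is "scene" or "top" or "wrist"; returns the picture (384x512x3 uint8, red, green, blue); there is no depth.
- camera_info(name): a dict with "intrinsics" (3x3 intrinsics, pixels), "R" (3x3) and "t" (3): a world point X has camera coordinates R X + t; the wrist camera has in their place "hand_eye" (4x4, takes a point from camera to tool coordinates, whose origin is the TCP and whose axes are the flange's). Camera axes: x right, y down, z forward; pixel columns grow to the right and rows downward; lengths in m; the calibration is good to about 2 mm. A picture is of the moment at which its call begins: read the wrist's pose just before it. camera_info takes no time and is no camera call.
- robot.finish_job(): hands the job in; it is judged then, once.
The state is a dict: "t": time; "joint_pos": joint angles; "joint_vel": joint speeds; "joint_torque": joint torques, N m; "tcp_pos": TCP position; "ee_rot": TCP orientation; "wrist_force": force on the tool from outside, world axes, zero at the start; "ft_torque": the same for the moment, N m; "opening": finger opening in m; "grasp_force": force on a finger pad.
Only numpy, scipy, OpenCV 4.12 (cv2) and the standard library are available. Lean on these libraries where they do the work, as an engineer would, in place of code of your own. Each camera call takes 0.05 s, during which the arm holds its last target. There are 200 camera calls.

## Working session

There is one attempt and no reset: what is moved stays moved. The work goes in short steps, Python scripts to look and compute and a tool call to move; the robot and the scene stay as the last step left them, time stands still between calls to the robot, and variables do not carry over. Pictures are saved under pics/ and viewed, at most 10 in all, crops included, and the job is handed in when it is done.

Besides the shell and the picture viewer there is one more tool, called after ">>>" as a command line: name --argument value ..., lists and objects as JSON in quotes. step_arm: Moves the arm, as the interface text tells. Its arguments: {"type":"object","properties":{"plan":{"type":"array"},"squeeze":{"type":"number"}},"required":["plan"]}

```bash
mkdir -p pics; ls; python3 - <<'E'
from cell import robot,snapshot,camera_info
import cv2
s=robot.sense();print({k:s[k] for k in('t','tcp_pos','ee_rot','opening','joint_pos')})
for n in('scene','top'):
    cv2.imwrite(f'pics/{n}0.png',snapshot(n)[:,:,::-1]);print(n,camera_info(n))
print(camera_info('wrist'))
E
```

```text
pics
{'t': 0.0, 'tcp_pos': array([ 0.20364296, -0.61664639,  0.20437859]), 'ee_rot': array([-9.42037648e-04,  9.87322722e-01,  1.58722888e-01,  1.56976324e-05]), 'opening': 0.09395605015544072, 'joint_pos': array([-1.42610256e+00,  2.45774203e-01,  1.55899965e+00,  3.79240961e-06,
        1.33870314e+00, -1.74101266e-01])}
scene {'intrinsics': array([[356.78537159,   0.        , 257.32141674],
       [  0.        , 356.78537159, 188.1442897 ],
       [  0.        ,   0.        ,   1.        ]]), 'R': array([[ 0.85954484,  0.51102628, -0.00590053],
       [ 0.43823324, -0.74294898, -0.50594312],
       [-0.26293402,  0.43229499, -0.86254666]]), 't': array([-0.41299654, -0.2186468 ,  1.30412359])}
top {'intrinsics': array([[375.12474053,   0.        , 255.85980722],
       [  0.        , 375.12474053, 188.69978754],
       [  0.        ,   0.        ,   1.        ]]), 'R': array([[-0.01286848, -0.99991312, -0.00285451],
       [-0.99078217,  0.01313587, -0.1348263 ],
       [ 0.13485209,  0.00109319, -0.99086514]]), 't': array([-0.04833384,  0.53745793,  1.09282933])}
{'intrinsics': array([[266.61932023,   0.        , 260.28677997],
       [  0.        , 266.61932023, 195.07472502],
       [  0.        ,   0.        ,   1.        ]]), 'hand_eye': array([[ 5.26779880e-04, -9.65179783e-01, -2.61586904e-01,
         7.61067433e-02],
       [ 9.99999849e-01,  5.50010619e-04, -1.55945507e-05,
        -6.46888584e-04],
       [ 1.58927120e-04, -2.61586856e-01,  9.65179927e-01,
        -1.79605017e-01],
       [ 0.00000000e+00,  0.00000000e+00,  0.00000000e+00,
         1.00000000e+00]])}
```

View pics/scene0.png

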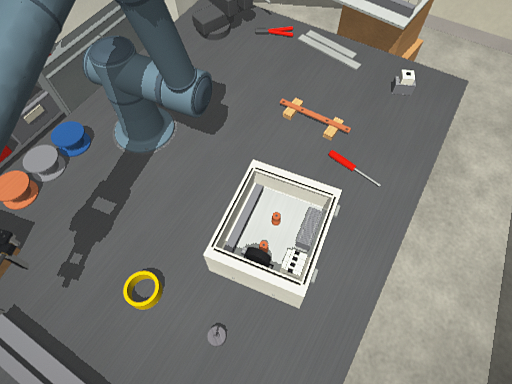

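View pics/top0.png

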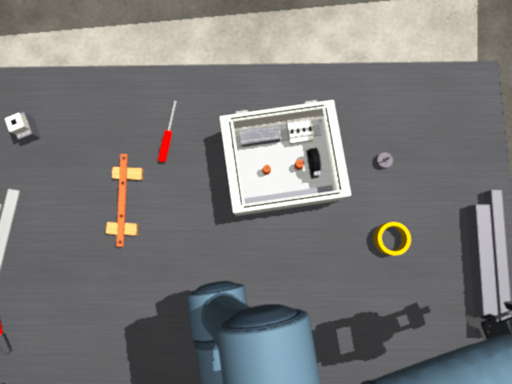

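The scene view shows the enclosure mid-bench with the ring at its near end, around (258,255). The top view shows the bar at column ~123 (rows 155–245), the enclosure around (285,157), and the ring near (314,163), which is the world −y side. The insulators are at (266,170) and (299,164).

```bash
cat > h.py <<'E'
from cell import robot,snapshot,camera_info
import cv2,numpy as np
from scipy.spatial.transform import Rotation as Ro
def tcp():
    s=robot.sense();q=s['ee_rot'];return Ro.from_quat([q[1],q[2],q[3],q[0]]).as_matrix(),np.array(s['tcp_pos']),s
def cam(n):
    c=camera_info(n);K=c['intrinsics']
    if n!='wrist': return K,c['R'].T,-c['R'].T@c['t']
    R,p,_=tcp();H=c['hand_eye'];return K,R@H[:3,:3],R@H[:3,3]+p
def cast(C,uv,z):
    K,R,o=C;uv=np.atleast_2d(uv);d=np.c_[uv,np.ones(len(uv))]@np.linalg.inv(K).T@R.T
    return o+d*((z-o[2])/d[:,2])[:,None]
def proj(C,X):
    K,R,o=C;x=(np.atleast_2d(X)-o)@R@K.T;return x[:,:2]/x[:,2:]
def blobs(im,lo,hi,amin):
    m=cv2.inRange(cv2.cvtColor(im,cv2.COLOR_RGB2HSV),np.array(lo),np.array(hi))
    n,l,s,c=cv2.connectedComponentsWithStats(m)
    return [(s[i],c[i],l==i) for i in range(1,n) if s[i,4]>=amin]
E
python3 - <<'E'
from h import *
np.set_printoptions(precision=4,suppress=True)
C=cam('top');im=snapshot('top')
print(im[195,122],im[170,266],im[164,299],im[173,120],im[125,225])
for s,c,m in blobs(im,(3,150,80),(13,255,255),8): print('org',s,c,cast(C,c,.028)[0],cast(C,c,.057)[0])
for s,c,m in blobs(im,(0,0,190),(179,60,255),300):
    v=cv2.findContours(m.astype(np.uint8),0,2)[0][0];r=cv2.minAreaRect(v);print('white',s,r,cast(C,cv2.boxPoints(r),.13)[:,:2])
for s,c,m in blobs(im,(22,150,100),(35,255,255),50): print('yel',s,cast(C,c,.045)[0])
E
```

```text
[249 149  79] [249 135  67] [232 123  80] [247 156  84] [254 254 253]
org [116 154  11  93 647] [121.4405 200.408 ] [0.5076 0.3514 0.028 ] [0.5044 0.3409 0.057 ]
org [295 160   8   9  54] [298.6296 164.2037] [ 0.6118 -0.1871  0.028 ] [ 0.6059 -0.1838  0.057 ]
org [263 165   7   9  43] [266.093  169.4419] [ 0.5968 -0.0873  0.028 ] [ 0.5914 -0.0866  0.057 ]
white [    0     0   477    67 22230] ((237.99557495117188, 32.64113235473633), (61.46826171875, 476.7845764160156), 89.28681945800781) [[ 1.0834  0.6974]
 [ 1.0816 -0.7135]
 [ 0.8894 -0.698 ]
 [ 0.891   0.6799]]
white [ 220  100  131  113 7326] ((284.46966552734375, 154.6534423828125), (100.34004211425781, 119.51155853271484), 81.52884674072266) [[ 0.7397  0.0492]
 [ 0.7871 -0.2879]
 [ 0.5018 -0.3167]
 [ 0.4576  0.0086]]
white [  0 189  19  76 631] ((4.1470627784729, 225.91177368164062), (10.914102554321289, 75.91365051269531), 14.03624439239502) [[0.336  0.6638]
 [0.5357 0.6294]
 [0.5279 0.5996]
 [0.3286 0.6347]]
white [493 191  15 105 769] ((500.3323059082031, 242.82058715820312), (104.46064758300781, 8.359918594360352), 85.60128784179688) [[ 0.5089 -0.7053]
 [ 0.5103 -0.7284]
 [ 0.2319 -0.7215]
 [ 0.2305 -0.6993]]
white [ 477  206   18   97 1008] ((486.06927490234375, 253.75387573242188), (96.52932739257812, 11.799556732177734), 86.05481719970703) [[ 0.4682 -0.6595]
 [ 0.47   -0.6919]
 [ 0.2146 -0.6848]
 [ 0.2129 -0.6535]]
yel [376 222  35  33 505] [ 0.384  -0.4565  0.045 ]
```

>>> step_arm --plan '[{"dx": 0.62, "dy": -0.44, "dz": -0.33, "jaw": 1}, {"dx": 0.62, "dy": -0.44, "dz": -0.33, "jaw": 1}, {"dx": 0.62, "dy": -0.44, "dz": -0.33, "jaw": 1}, {"dx": 0.62, "dy": -0.44, "dz": -0.33, "jaw": 1}, {"dx": 0.62, "dy": -0.44, "dz": -0.33, "jaw": 1}, {"dx": 0.62, "dy": -0.44, "dz": -0.33, "jaw": 1}, {"dx": 0.62, "dy": -0.44, "dz": -0.33, "jaw": 1}, {"dx": 0.62, "dy": -0.44, "dz": -0.33, "jaw": 1}, {"dx": 0.62, "dy": -0.44, "dz": -0.33, "jaw": 1}, {"dx": 0.62, "dy": -0.44, "dz": -0.3, "jaw": 1}]'

```text
invalid input
```

>>> step_arm --plan '[{"dx": 0.6, "dy": -0.44, "dz": 0, "jaw": 1}, {"dx": 0.6, "dy": -0.44, "dz": 0, "jaw": 1}, {"dx": 0.6, "dy": -0.44, "dz": 0, "jaw": 1}, {"dx": 0, "dy": 0, "dz": 0, "jaw": 1}, {"dx": 0, "dy": 0, "dz": 0, "jaw": 1}]'

```text
invalid input
```

```bash
python3 - <<'E'
from h import *
np.set_printoptions(precision=4,suppress=True)
C=cam('wrist');im=snapshot('wrist');cv2.imwrite('pics/w1.png',im[:,:,::-1])
np.savez('w1.npz',im=im,K=C[0],R=C[1],o=C[2])
print(C[2],tcp()[1],robot.sense()['t'])
for s,c,m in blobs(im,(3,130,80),(15,255,255),20): print('org',s,c,cast(C,c,.057)[0])
E
```

```text
[ 0.2758 -0.5926  0.3842] [ 0.2037 -0.6169  0.2048] 0.2
org [ 150  320  202   42 6555] [245.479  338.7286] [-0.0258 -0.6685  0.057 ]
```

View pics/w1.png

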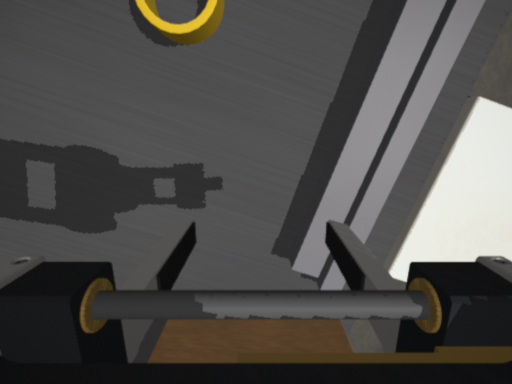

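The wrist picture was taken at the start pose because the moves were refused, probably for lack of "spin". It shows the fingers at rows 225–300 and the tape at (180,20).

>>> step_arm --plan '[{"dx": 0.55, "dy": -0.48, "dz": -0.33, "spin": 0, "jaw": 1}, {"dx": 0.55, "dy": -0.48, "dz": -0.33, "spin": 0, "jaw": 1}, {"dx": 0.55, "dy": -0.48, "dz": -0.33, "spin": 0, "jaw": 1}, {"dx": 0.55, "dy": -0.48, "dz": -0.33, "spin": 0, "jaw": 1}, {"dx": 0.55, "dy": -0.48, "dz": -0.33, "spin": 0, "jaw": 1}, {"dx": 0.55, "dy": -0.48, "dz": -0.33, "spin": 0, "jaw": 1}, {"dx": 0.55, "dy": -0.48, "dz": -0.33, "spin": 0, "jaw": 1}, {"dx": 0.55, "dy": -0.48, "dz": -0.33, "spin": 0, "jaw": 1}, {"dx": 0.55, "dy": -0.48, "dz": -0.33, "spin": 0, "jaw": 1}, {"dx": 0.55, "dy": -0.48, "dz": -0.3, "spin": 0, "jaw": 1}]'

```text
t: 1.45
tcp_pos: [0.4273, -0.239, 0.4023]
ee_rot: [0.0, 0.987, 0.159, 0.0]
wrist_force: [-0.1, -0.2, 0.1]
opening: 0.0939
grasp_force: 0.0
```

>>> step_arm --plan '[{"dx": 0.55, "dy": -0.48, "dz": 0, "spin": 0, "jaw": 1}, {"dx": 0.55, "dy": -0.48, "dz": 0, "spin": 0, "jaw": 1}, {"dx": 0, "dy": 0, "dz": 0, "spin": 0, "jaw": 1}, {"dx": 0, "dy": 0, "dz": 0, "spin": 0, "jaw": 1}]'

```text
t: 1.95
tcp_pos: [0.4712, -0.1652, 0.4014]
ee_rot: [-0.0, 0.987, 0.159, -0.0]
wrist_force: [-0.6, -0.3, 0.4]
opening: 0.0943
grasp_force: 0.0
```

```bash
python3 - <<'E'
from h import *
np.set_printoptions(precision=4,suppress=True)
C=cam('wrist');im=snapshot('wrist');cv2.imwrite('pics/w2.png',im[:,:,::-1])
np.savez('w2.npz',im=im,K=C[0],R=C[1],o=C[2])
print(C[2],tcp()[1],robot.sense()['t'])
for s,c,m in blobs(im,(3,130,80),(15,255,255),20): print('org',s,c,cast(C,c,.057)[0])
E
```

```text
[ 0.5434 -0.1408  0.581 ] [ 0.4711 -0.1656  0.4014] 2.0
org [   0    0   20  129 1598] [ 7.3798 57.4574] [0.5082 0.3236 0.057 ]
org [236  79  13  15 141] [242.2979  85.8298] [ 0.5948 -0.0889  0.057 ]
org [287  89  14  15 147] [293.517   95.8299] [ 0.6081 -0.1839  0.057 ]
```

View pics/w2.png

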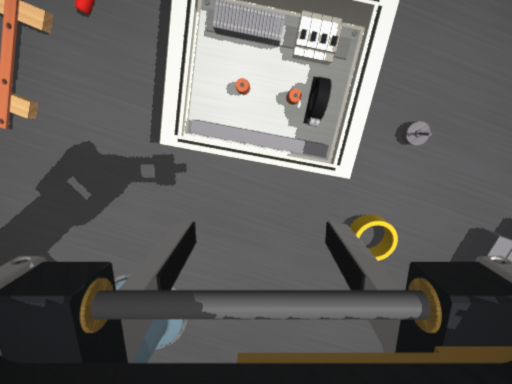

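The wrist view shows the insulators at (242,86) and (293,96), and the ring at (319,98) with its terminal block at (314,121). The outer rim corners are near (161,143) and (350,178), and the bar is at the left edge around (5,60).

```bash
python3 - <<'E'
from h import *
np.set_printoptions(precision=4,suppress=True)
d=np.load('w2.npz');C=(d['K'],d['R'],d['o']);im=d['im']
g=im.min(2)
c=cast(C,[(161,143),(350,178)],.13);print(c,np.linalg.norm(c[0]-c[1]))
m=((g>215)*255).astype(np.uint8)
def line(f,pts_):  # f: samples
    P=cast(C,np.array(pts_,float),.13)[:,:2];v=cv2.fitLine(P.astype(np.float32),cv2.DIST_HUBER,0,.001,.001).ravel();return v
L=[];R=[];B=[];Li=[];Ri=[]
for r in range(20,130,3):
    w=np.where(g[r,150:200]>190)[0];L.append((150+w[0]-.5,r))
    w=np.where(g[r,340:410]>190)[0];R.append((340+w[-1]+.5,r))
for u in range(175,340,4):
    w=np.where(g[120:185,u]>190)[0];B.append((u,120+w[-1]+.5))
l,r,b=[line(0,x) for x in(L,R,B)]
for n,v in(('L',l),('R',r),('B',b)):print(n,v,np.degrees(np.arctan2(v[1],v[0])))
def X(a,b):
    s=np.linalg.solve(np.c_[a[:2],-b[:2]],b[2:]-a[2:]);return a[2:]+s[0]*a[:2]
p,q=X(l,b),X(r,b);print(p,q,np.linalg.norm(p-q))
th=np.arctan2(*( (p-q)[::-1]))-np.pi/2;print('yaw',np.degrees(th))
ex=np.array([np.cos(th),np.sin(th)]);print('run',(p+q)/2+ex*(.138-.015))
E
```

```text
[[ 0.4604  0.006   0.13  ]
 [ 0.5045 -0.3163  0.13  ]] 0.32527975795984343
L [0.9909 0.1349 0.5589 0.0217] 7.7500744
R [ 0.9903  0.139   0.6721 -0.2922] 7.9907103
B [ 0.1349 -0.9909  0.4818 -0.1559] -82.24502
[0.4594 0.0081] [ 0.5035 -0.3159] 0.32697538
yaw 7.754976
run [ 0.6034 -0.1373]
```

```bash
python3 - <<'E'
from h import *
np.set_printoptions(precision=4,suppress=True)
C=cam('top');im=snapshot('top')
s,c,m=max(blobs(im,(3,150,80),(13,255,255),100),key=lambda b:b[0][4])
p=np.argwhere(m)[:,::-1].astype(float)
P=cast(C,p,.028)[:,:2]
v=cv2.fitLine(P.astype(np.float32),cv2.DIST_HUBER,0,.001,.001).ravel();print(v,np.degrees(np.arctan2(v[1],v[0])))
t=(P-v[2:])@v[:2];print(t.min(),t.max(),v[2:]+v[:2]*(t.min()+t.max())/2)
R,pp,s=tcp();print(R,pp,s['joint_pos'])
E
```

```text
[ 1.     -0.0061  0.5086  0.3514] -0.35023913
-0.1372827480303888 0.1424385853246721 [0.5112 0.3514]
[[ 0.9501  0.312  -0.0003]
 [ 0.312  -0.9501 -0.0001]
 [-0.0003 -0.     -1.    ]] [ 0.471  -0.1658  0.4015] [-0.5658 -0.2064  1.6663 -0.0002  1.6819  0.6876]
```

>>> step_arm --plan '[{"dx": 0, "dy": 0, "dz": 0, "spin": 0.9, "jaw": 1}, {"dx": 0, "dy": 0, "dz": 0, "spin": 0.9, "jaw": 1}, {"dx": 0, "dy": 0, "dz": 0, "spin": 0.9, "jaw": 1}]'

```text
t: 2.42
tcp_pos: [0.471, -0.1661, 0.4016]
ee_rot: [0.0, 1.0, -0.005, -0.0]
wrist_force: [0.4, 0.3, 0.1]
opening: 0.0939
grasp_force: 0.0
```

>>> step_arm --plan '[{"dx": -0.07, "dy": -0.86, "dz": 0.25, "spin": 0, "jaw": 1}, {"dx": -0.07, "dy": -0.86, "dz": 0.25, "spin": 0, "jaw": 1}, {"dx": -0.07, "dy": -0.86, "dz": 0.25, "spin": 0, "jaw": 1}, {"dx": -0.07, "dy": -0.86, "dz": 0.25, "spin": 0, "jaw": 1}, {"dx": -0.07, "dy": -0.86, "dz": 0.25, "spin": 0, "jaw": 1}, {"dx": -0.07, "dy": -0.86, "dz": 0.25, "spin": 0, "jaw": 1}, {"dx": -0.07, "dy": -0.86, "dz": 0.25, "spin": 0, "jaw": 1}, {"dx": -0.07, "dy": -0.86, "dz": 0.25, "spin": 0, "jaw": 1}, {"dx": -0.07, "dy": -0.86, "dz": 0.25, "spin": 0, "jaw": 1}, {"dx": -0.07, "dy": -0.86, "dz": 0.25, "spin": 0, "jaw": 1}]'

```text
t: 3.68
tcp_pos: [0.4326, 0.3519, 0.2513]
ee_rot: [0.0, 1.0, -0.004, 0.0]
wrist_force: [0.6, -0.3, 0.6]
opening: 0.0941
grasp_force: 0.0
```

>>> step_arm --plan '[{"dx": 0, "dy": 0, "dz": 0, "spin": 0, "jaw": 1}, {"dx": 0, "dy": 0, "dz": 0, "spin": 0, "jaw": 1}]'

```text
t: 3.92
tcp_pos: [0.4328, 0.3503, 0.2518]
ee_rot: [0.0, 1.0, -0.003, 0.0]
wrist_force: [-0.4, -0.2, 1.1]
opening: 0.0941
grasp_force: 0.0
```

```bash
python3 - <<'E'
from h import *
np.set_printoptions(precision=4,suppress=True)
C=cam('wrist');im=snapshot('wrist');cv2.imwrite('pics/w3.png',im[:,:,::-1])
for s,c,m in blobs(im[:260],(3,150,80),(13,255,255),300):
    P=cast(C,np.argwhere(m)[:,::-1].astype(float),.028)[:,:2]
    v=cv2.fitLine(P.astype(np.float32),cv2.DIST_HUBER,0,.001,.001).ravel();t=(P-v[2:])@v[:2]
    print(s,c,v,np.degrees(np.arctan2(v[1],v[0])),t.min(),t.max(),v[2:]+v[:2]*(t.min()+t.max())/2)
R,p,s=tcp();print(R,p,s['joint_pos'],s['t'])
E
```

```text
[[ 1.     -0.0072  0.0008]
 [-0.0072 -1.      0.0001]
 [ 0.0008 -0.0001 -1.    ]] [0.433  0.3501 0.2522] [ 0.4764 -0.0106  1.7506 -0.0003  1.4008  2.0545] 3.975
```

View pics/w3.png

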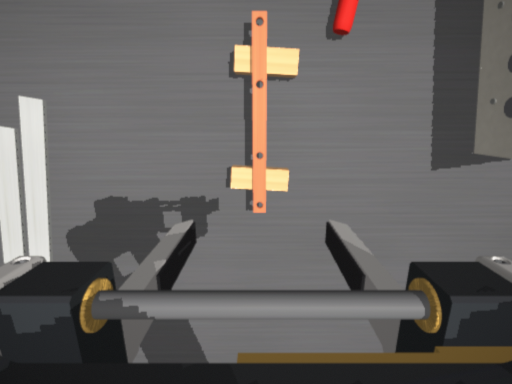

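The bar shows at column 260, rows 12–212, with holes at rows ~21, 84, 155 and 205. I'll turn these into positions.

```bash
python3 - <<'E'
from h import *
np.set_printoptions(precision=4,suppress=True)
C=cam('wrist');im=cv2.imread('pics/w3.png')[:,:,::-1]
print(im[120,260],cast(C,[(260,21),(260,84),(260,155),(260,205),(259.5,12),(260,212.5)],.028))
m=cv2.inRange(cv2.cvtColor(np.ascontiguousarray(im),cv2.COLOR_RGB2HSV),(3,170,120),(12,255,255))[:225]
n,l,s,c=cv2.connectedComponentsWithStats(m);i=1+s[1:,4].argmax();print(s[i],c[i])
P=cast(C,np.argwhere(l==i)[:,::-1].astype(float),.028)[:,:2]
v=cv2.fitLine(P.astype(np.float32),cv2.DIST_HUBER,0,.001,.001).ravel();t=(P-v[2:])@v[:2]
print(v,t.min(),t.max(),v[2:]+v[:2]*(t.min()+t.max())/2)
E
```

```text
[251 166 115] [[0.6401 0.3498 0.028 ]
 [0.5619 0.3503 0.028 ]
 [0.4622 0.351  0.028 ]
 [0.3833 0.3516 0.028 ]
 [0.6506 0.3504 0.028 ]
 [0.3708 0.3516 0.028 ]]Traceback (most recent call last):
  File "<stdin>", line 6, in <module>
ValueError: attempt to get argmax of an empty sequence
```

>>> step_arm --plan '[{"dx": 0.26, "dy": 0, "dz": 0.6, "spin": 0, "jaw": 1}, {"dx": 0.26, "dy": 0, "dz": 0.6, "spin": 0, "jaw": 1}, {"dx": 0.26, "dy": 0, "dz": 0.6, "spin": 0, "jaw": 1}, {"dx": 0.26, "dy": 0, "dz": 0.6, "spin": 0, "jaw": 1}, {"dx": 0.26, "dy": 0, "dz": 0.6, "spin": 0, "jaw": 1}, {"dx": 0.01, "dy": 0, "dz": 0.5, "spin": 0, "jaw": 1}, {"dx": 0, "dy": 0, "dz": 0.4, "spin": 0, "jaw": 1}, {"dx": 0, "dy": 0, "dz": 0, "spin": 0, "jaw": 1}]'

```text
t: 4.97
tcp_pos: [0.5103, 0.3488, 0.0165]
ee_rot: [0.001, 1.0, -0.004, -0.001]
wrist_force: [-0.6, 0.1, 0.6]
opening: 0.0937
grasp_force: 0.0
```

>>> step_arm --plan '[{"dx": 0.02, "dy": -0.03, "dz": 0.11, "spin": 0, "jaw": 1}, {"dx": 0, "dy": 0, "dz": 0, "spin": 0, "jaw": -1}, {"dx": 0, "dy": 0, "dz": 0, "spin": 0, "jaw": -1}, {"dx": 0, "dy": 0, "dz": 0, "spin": 0, "jaw": -1}, {"dx": 0, "dy": 0, "dz": 0, "spin": 0, "jaw": -1}, {"dx": 0, "dy": 0, "dz": 0, "spin": 0, "jaw": -1}, {"dx": 0, "dy": 0, "dz": 0, "spin": 0, "jaw": -1}, {"dx": 0, "dy": 0, "dz": 0, "spin": 0, "jaw": -1}]' --squeeze 20

```text
t: 5.98
tcp_pos: [0.5119, 0.3526, 0.011]
ee_rot: [0.0, 1.0, -0.003, -0.0]
wrist_force: [-0.3, -0.5, -0.3]
opening: 0.0271
grasp_force: 0.0
```

>>> step_arm --plan '[{"dx": 0, "dy": 0, "dz": 0, "spin": 0, "jaw": -1}, {"dx": 0, "dy": 0, "dz": 0, "spin": 0, "jaw": -1}, {"dx": 0, "dy": 0, "dz": 0, "spin": 0, "jaw": -1}, {"dx": 0, "dy": 0, "dz": 0, "spin": 0, "jaw": -1}]'

```text
t: 6.48
tcp_pos: [0.5119, 0.3525, 0.011]
ee_rot: [0.0, 1.0, -0.003, -0.0]
wrist_force: [0.1, -1.6, 0.4]
opening: 0.0199
grasp_force: 20.0
```

>>> step_arm --plan '[{"dx": 0, "dy": 0, "dz": -0.2, "spin": 0, "jaw": -1}, {"dx": 0, "dy": 0, "dz": -0.6, "spin": 0, "jaw": -1}, {"dx": 0, "dy": 0, "dz": -0.7, "spin": 0, "jaw": -1}, {"dx": 0, "dy": 0, "dz": -0.7, "spin": 0, "jaw": -1}, {"dx": 0, "dy": 0, "dz": -0.7, "spin": 0, "jaw": -1}, {"dx": 0, "dy": 0, "dz": -0.3, "spin": 0, "jaw": -1}, {"dx": 0, "dy": 0, "dz": 0, "spin": 0, "jaw": -1}, {"dx": 0, "dy": 0, "dz": 0, "spin": 0, "jaw": -1}]'

```text
t: 7.48
tcp_pos: [0.5107, 0.3521, 0.2005]
ee_rot: [0.001, 1.0, -0.003, -0.002]
wrist_force: [0.2, -0.2, -3.6]
opening: 0.0199
grasp_force: 20.0
```

>>> step_arm --plan '[{"dx": 0, "dy": 0, "dz": 0, "spin": -0.95, "jaw": -1}, {"dx": 0, "dy": 0, "dz": 0, "spin": -0.95, "jaw": -1}, {"dx": 0, "dy": 0, "dz": 0, "spin": -0.95, "jaw": -1}, {"dx": 0, "dy": 0, "dz": 0, "spin": -0.95, "jaw": -1}, {"dx": 0, "dy": 0, "dz": 0, "spin": -0.95, "jaw": -1}, {"dx": 0, "dy": 0, "dz": 0, "spin": -0.95, "jaw": -1}, {"dx": 0, "dy": 0, "dz": 0, "spin": -0.95, "jaw": -1}, {"dx": 0, "dy": 0, "dz": 0, "spin": -0.95, "jaw": -1}, {"dx": 0, "dy": 0, "dz": 0, "spin": -0.95, "jaw": -1}, {"dx": 0, "dy": 0, "dz": 0, "spin": -0.95, "jaw": -1}]'

```text
t: 8.72
tcp_pos: [0.5108, 0.3521, 0.2002]
ee_rot: [-0.0, 0.842, 0.539, -0.002]
wrist_force: [0.3, 0.3, -3.0]
opening: 0.0199
grasp_force: 20.0
```

>>> step_arm --plan '[{"dx": 0, "dy": 0, "dz": 0, "spin": -0.95, "jaw": -1}, {"dx": 0, "dy": 0, "dz": 0, "spin": -0.95, "jaw": -1}, {"dx": 0, "dy": 0, "dz": 0, "spin": -0.95, "jaw": -1}, {"dx": 0, "dy": 0, "dz": 0, "spin": -0.95, "jaw": -1}, {"dx": 0, "dy": 0, "dz": 0, "spin": -0.95, "jaw": -1}, {"dx": 0, "dy": 0, "dz": 0, "spin": 0, "jaw": -1}]'

```text
t: 9.48
tcp_pos: [0.511, 0.3522, 0.2007]
ee_rot: [-0.001, 0.659, 0.752, -0.002]
wrist_force: [0.2, 0.7, -3.9]
opening: 0.02
grasp_force: 20.0
```

```bash
cat >> h.py <<'E'
RUN=np.array([.6025,-.137,.057]);TH=.1357
E=np.array([[np.cos(TH),np.sin(TH),0],[-np.sin(TH),np.cos(TH),0],[0,0,1]])
def enc(p):  # world -> enclosure-parallel coords, run-origin x,y ; z world
    q=E@(np.asarray(p)-RUN);q[2]+=.057;return q
E
python3 - <<'E'
from h import *
np.set_printoptions(precision=4,suppress=True)
R,p,s=tcp();print(p,enc(p),'yaw',np.degrees(np.arctan2(R[1,0],R[0,0])),s['joint_pos'],s['t'])
print('to enc y=.07: tool dx,dy (units)',R[:,:2].T@(RUN+E.T@[0,.07,0]-p)/.06)
E
```

```text
[0.511  0.3522 0.2007] [-0.0245  0.4971  0.2007] yaw 97.5974678363326 [0.421  0.1841 1.6379 0.0001 1.3235 0.2884] 9.475
to enc y=.07: tool dx,dy (units) [-7.1139  0.4397]
```

>>> step_arm --plan '[{"dx": -0.4, "dy": 0, "dz": 0, "spin": 0, "jaw": -1}, {"dx": -0.8, "dy": 0.06, "dz": 0, "spin": 0, "jaw": -1}, {"dx": -0.8, "dy": 0.06, "dz": 0, "spin": 0, "jaw": -1}, {"dx": -0.8, "dy": 0.06, "dz": 0, "spin": 0, "jaw": -1}, {"dx": -0.8, "dy": 0.06, "dz": 0, "spin": 0, "jaw": -1}, {"dx": -0.8, "dy": 0.06, "dz": 0, "spin": 0, "jaw": -1}, {"dx": -0.8, "dy": 0.06, "dz": 0, "spin": 0, "jaw": -1}, {"dx": -0.8, "dy": 0.06, "dz": 0, "spin": 0, "jaw": -1}, {"dx": -0.7, "dy": 0.02, "dz": 0, "spin": 0, "jaw": -1}, {"dx": -0.4, "dy": 0, "dz": 0, "spin": 0, "jaw": -1}]'

```text
t: 10.72
tcp_pos: [0.5946, -0.068, 0.2018]
ee_rot: [-0.001, 0.66, 0.752, -0.0]
wrist_force: [-1.1, -0.3, -3.7]
opening: 0.0196
grasp_force: 20.0
```

>>> step_arm --plan '[{"dx": 0, "dy": 0, "dz": 0.4, "spin": -0.03, "jaw": -1}, {"dx": 0, "dy": 0, "dz": 0.4, "spin": 0, "jaw": -1}, {"dx": 0, "dy": 0, "dz": 0, "spin": 0, "jaw": -1}]'

```text
t: 11.1
tcp_pos: [0.5928, -0.0654, 0.1516]
ee_rot: [-0.003, 0.657, 0.753, -0.001]
wrist_force: [-1.3, 0.3, -3.2]
opening: 0.0192
grasp_force: 20.0
```

```bash
python3 - <<'E'
from h import *
np.set_printoptions(precision=4,suppress=True)
R,p,s=tcp();print(p,enc(p),'yaw',np.degrees(np.arctan2(R[1,0],R[0,0])),s['joint_pos'],s['t'],s['wrist_force'])
a=snapshot('scene');b=snapshot('wrist');cv2.imwrite('pics/c.png',np.vstack([cv2.resize(a[130:330,170:380],None,fx=1.6,fy=1.6)[:,:336],cv2.resize(b,(336,252))])[:,:,::-1])
E
```

```text
[ 0.5928 -0.0654  0.1516] [0.     0.0722 0.1516] yaw 97.78243334625854 [-0.2999  0.1791  1.7372  0.      1.2322 -0.4358] 11.1 [-1.3064  0.3276 -3.1583]
```

View pics/c.png

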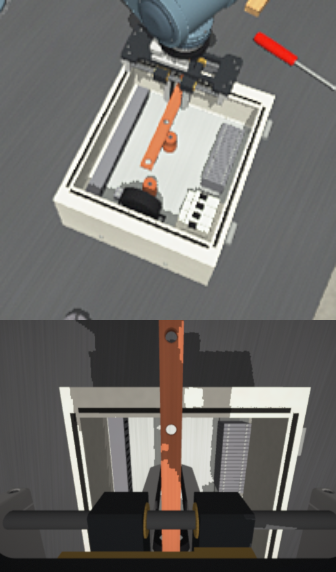

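The scene view shows the bar lined up along the run over the opening, with its near end short of the ring. The wrist view shows its far end over the +y rim. Next I press down on that rim so the bar pivots in the fingers.

>>> step_arm --plan '[{"dx": 0, "dy": 0, "dz": 0.3, "spin": 0, "jaw": -1}, {"dx": 0, "dy": 0, "dz": 0.2, "spin": 0, "jaw": -1}, {"dx": 0, "dy": 0, "dz": 0.08, "spin": 0, "jaw": -1}, {"dx": 0, "dy": 0, "dz": 0.07, "spin": 0, "jaw": -1}, {"dx": 0, "dy": 0, "dz": 0, "spin": 0, "jaw": -1}]'

```text
t: 11.82
tcp_pos: [0.5951, -0.066, 0.1162]
ee_rot: [0.0, 0.657, 0.754, 0.0]
wrist_force: [-0.5, -0.2, -1.8]
opening: 0.0197
grasp_force: 20.0
```

>>> step_arm --plan '[{"dx": 0, "dy": 0, "dz": 0.06, "spin": 0, "jaw": -1}, {"dx": 0, "dy": 0, "dz": 0.06, "spin": 0, "jaw": -1}, {"dx": 0, "dy": 0, "dz": 0.05, "spin": 0, "jaw": -1}, {"dx": 0, "dy": 0, "dz": 0, "spin": 0, "jaw": -1}, {"dx": 0, "dy": 0, "dz": 0, "spin": 0, "jaw": -1}]'

```text
t: 12.45
tcp_pos: [0.5951, -0.066, 0.1059]
ee_rot: [0.0, 0.657, 0.754, 0.0]
wrist_force: [-0.1, 0.1, -2.1]
opening: 0.02
grasp_force: 20.0
```

```bash
python3 - <<'E'
from h import *
np.set_printoptions(precision=4,suppress=True)
R,p,s=tcp();print(p,enc(p),s['t'],s['wrist_force'],s['ft_torque'])
a=snapshot('scene');b=snapshot('wrist');cv2.imwrite('pics/d.png',np.vstack([cv2.resize(a[130:330,170:380],None,fx=1.6,fy=1.6)[:,:336],cv2.resize(b,(336,252))])[:,:,::-1]);cv2.imwrite('pics/dw.png',b[:,:,::-1])
# bar edges in wrist image: width per row (upper half) -> distance along ray
h=cv2.cvtColor(b,cv2.COLOR_RGB2HSV)
for r in range(2,150,12):
    w=np.where((h[r,220:300,0]<16)&(h[r,220:300,1]>90))[0]; print(r,w.min()+220 if len(w) else None,w.max()+220 if len(w) else None)
E
```

```text
[ 0.5951 -0.066   0.1059] [0.0023 0.0713 0.1059] 12.45 [-0.1068  0.054  -2.052 ] [ 0.1195 -0.1212 -0.0239]
2 237 283
14 238 282
26 238 282
38 239 282
50 239 282
62 239 281
74 240 281
86 240 280
98 241 279
110 242 279
122 242 278
134 242 278
146 242 278
```

View pics/d.png

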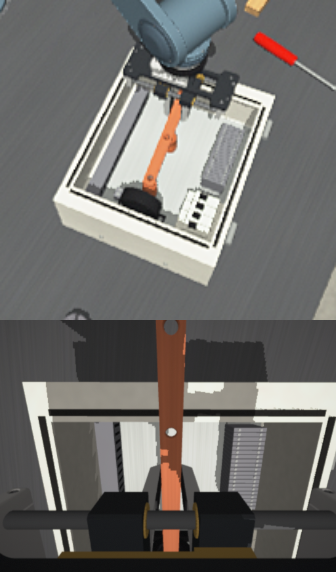

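The near end now dips between the insulators toward the ring, and the far end rests on the +y rim. The pivot works with about 1 N of contact, so I go a little further.

>>> step_arm --plan '[{"dx": 0, "dy": 0, "dz": 0.04, "spin": 0, "jaw": -1}, {"dx": 0, "dy": 0, "dz": 0.03, "spin": 0, "jaw": -1}, {"dx": 0, "dy": 0, "dz": 0, "spin": 0, "jaw": -1}, {"dx": 0, "dy": 0, "dz": 0, "spin": 0, "jaw": -1}]'

```text
t: 13.05
tcp_pos: [0.5951, -0.0661, 0.1017]
ee_rot: [0.0, 0.657, 0.754, -0.0]
wrist_force: [0.7, -0.2, -1.8]
opening: 0.0197
grasp_force: 20.0
```

```bash
cat > tilt.py <<'E'
from h import *
from scipy.optimize import least_squares
np.set_printoptions(precision=4,suppress=True)
R,p,s=tcp();print(p,enc(p),s['t'],s['wrist_force'],s['grasp_force'])
b=snapshot('wrist');h=cv2.cvtColor(b,cv2.COLOR_RGB2HSV);C=camera_info('wrist')
H=np.linalg.inv(C['hand_eye']);K=C['intrinsics']
rows=np.arange(2,160,4);W=[]
for r in rows:
    w=np.where((h[r,215:310,0]<18)&(h[r,215:310,1]>90))[0];W.append((w.min()+214.5,w.max()+215.5) if len(w) else (np.nan,)*2)
W=np.array(W)
bar=((h[:,:,0]<18)&(h[:,:,1]>90)).astype(np.uint8)
hol=[]
n,l,st,c=cv2.connectedComponentsWithStats(1-bar[:190,235:290])
for i in range(1,n):
    if 8<st[i,4]<400 and st[i,0]>0 and st[i,0]+st[i,2]<55: hol.append((c[i][0]+235,c[i][1],st[i,4]))
print('holes',hol)
def px(X):
    x=K@(H[:3,:3]@X+H[:3,3]);return x[:2]/x[2]
def line(th,z0,x0,y0,sg,d):  # bar-top point at distance d from middle, side sg
    return np.array([x0+d*np.cos(th)-.003*np.sin(th),y0+sg*.01,-z0-d*np.sin(th)-.003*np.cos(th)])
ok=~np.isnan(W[:,0])
from scipy.interpolate import interp1d
def res(q):
    th,z0,y0,ro=q;o=[]
    for k,sg in((0,-1),(1,1)):
        P=np.array([px(line(th,z0,0,y0,sg,d)) for d in np.linspace(.02,.14,40)])
        # tool y -> image u increasing
        f=interp1d(P[:,1],P[:,0],fill_value='extrapolate');o.append(f(rows[ok])-W[ok,k])
    return np.concatenate(o)
def res2(q):
    r=res([q[0],q[1],q[2],0]);o=[r]
    for u,v,a in hol:
        dd=min((.05,.128),key=lambda d:abs(px(line(q[0],q[1],0,q[2],0,d))[1]-v))
        o.append(3*(np.array(px(line(q[0],q[1],q[3],q[2],0,dd)))-(u,v)))
    return np.concatenate(o)
f=least_squares(res2,[.25,.014,0,0],loss='huber');th,z0,y0,x0=f.x
print('tilt deg',np.degrees(th),'z0',z0,'y0',y0,'x0',x0,'rms',np.sqrt(np.mean(f.fun**2)))
m=p+R@[x0,y0,-z0];u=R@[np.cos(th),0,-np.sin(th)]
print('mid',enc(m),'B',enc(m+.14*u),'A',enc(m-.14*u))
E
python3 tilt.py
```

```text
[ 0.5951 -0.0661  0.1017] [0.0022 0.0713 0.1017] 13.05 [ 0.7013 -0.2457 -1.7815] 20.000104308128357
holes [(np.float64(260.5), np.float64(172.57647058823528), np.int32(170))]
tilt deg 19.98619502215207 z0 0.008819764662749736 y0 -7.680290252126122e-05 x0 0.0032945491300653894 rms 0.473363571187487
mid [0.0021 0.0746 0.1105] B [0.0019 0.2062 0.1583] A [ 0.0024 -0.057   0.0626]
```

>>> step_arm --plan '[{"dx": 0, "dy": -0.03, "dz": -0.05, "spin": 0, "jaw": -1}, {"dx": 0, "dy": 0, "dz": 0, "spin": 0, "jaw": -1}, {"dx": -0.12, "dy": 0, "dz": 0.04, "spin": 0, "jaw": -1}, {"dx": -0.12, "dy": 0, "dz": 0.04, "spin": 0, "jaw": -1}, {"dx": -0.12, "dy": 0, "dz": 0.04, "spin": 0, "jaw": -1}, {"dx": 0, "dy": 0, "dz": 0, "spin": 0, "jaw": -1}, {"dx": 0, "dy": 0, "dz": 0, "spin": 0, "jaw": -1}]'

```text
t: 13.98
tcp_pos: [0.5962, -0.0877, 0.0974]
ee_rot: [-0.0, 0.657, 0.754, 0.0]
wrist_force: [0.4, -0.2, -3.5]
opening: 0.0198
grasp_force: 20.0
```

```bash
python3 tilt.py; python3 - <<'E'
from h import *
a=snapshot('scene');b=snapshot('top')
cv2.imwrite('pics/e.png',np.hstack([cv2.resize(a[160:300,200:340],(560,560),interpolation=cv2.INTER_CUBIC)])[:,:,::-1])
C=cam('scene')
for s in(.296,.33,.365):
    th=np.arctan(s);R,p,_=tcp();u=E.T@[0,np.cos(th),np.sin(th)]
    e=p+[0,0,.014]-.14*u;q=(proj(C,e)[0]-(200,160))*4;print(s,enc(e),q)
E
```

```text
[ 0.5962 -0.0877  0.0974] [0.0004 0.0497 0.0974] 13.975 [ 0.4179 -0.2312 -3.4831] 19.9995356798172
holes [(np.float64(260.4852071005917), np.float64(171.81656804733728), np.int32(169))]
tilt deg 20.03839431587317 z0 0.00490829356769189 y0 -0.0001839168693530867 x0 0.0030567163172489273 rms 0.4982044919598842
mid [0.0002 0.0528 0.1023] B [-0.      0.1843  0.1503] A [ 0.0004 -0.0787  0.0543]
0.296 [ 0.00051145 -0.08434561  0.07183192] [232.2072757  370.52983884]
0.33 [ 0.00051145 -0.08305105  0.06769488] [232.95846397 370.97680642]
0.365 [ 0.00051145 -0.08161643  0.06356533] [233.78149029 371.23932115]
```

View pics/e.png

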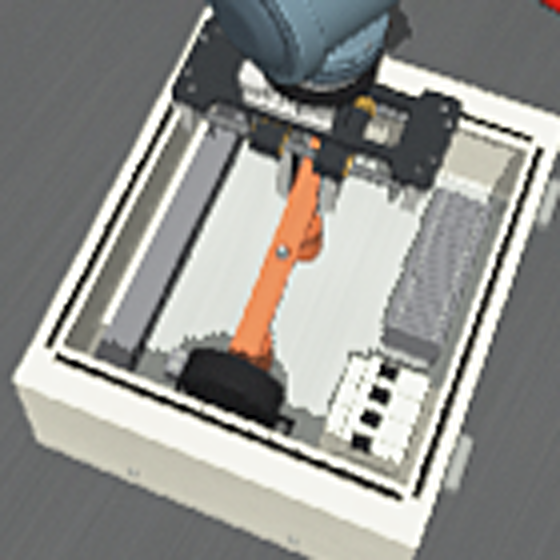

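The near end now disappears behind the ring top, around (250,350) in the crop, so it is entering the window. The wrist force shows only the bar's weight, so I continue gently.

>>> step_arm --plan '[{"dx": -0.1, "dy": 0, "dz": 0.03, "spin": 0, "jaw": -1}, {"dx": -0.1, "dy": 0, "dz": 0.03, "spin": 0, "jaw": -1}, {"dx": 0, "dy": 0, "dz": 0, "spin": 0, "jaw": -1}, {"dx": 0, "dy": 0, "dz": 0, "spin": 0, "jaw": -1}]'

```text
t: 14.62
tcp_pos: [0.5978, -0.0996, 0.0938]
ee_rot: [-0.0, 0.657, 0.754, 0.0]
wrist_force: [0.6, -0.1, -2.3]
opening: 0.0197
grasp_force: 20.0
```

>>> step_arm --plan '[{"dx": -0.1, "dy": 0, "dz": 0.03, "spin": 0, "jaw": -1}, {"dx": -0.1, "dy": 0, "dz": 0.03, "spin": 0, "jaw": -1}, {"dx": -0.1, "dy": 0, "dz": 0.03, "spin": 0, "jaw": -1}, {"dx": -0.1, "dy": 0, "dz": 0.03, "spin": 0, "jaw": -1}, {"dx": 0, "dy": 0, "dz": 0, "spin": 0, "jaw": -1}, {"dx": 0, "dy": 0, "dz": 0, "spin": 0, "jaw": -1}]'

```text
t: 15.38
tcp_pos: [0.6011, -0.1233, 0.0867]
ee_rot: [-0.0, 0.657, 0.754, 0.0]
wrist_force: [-0.4, -0.4, -2.4]
opening: 0.0199
grasp_force: 20.0
```

```bash
python3 tilt.py; python3 - <<'E'
from h import *
a=snapshot('scene');b=snapshot('top');w=snapshot('wrist')
cv2.imwrite('pics/f.png',np.hstack([cv2.resize(a[200:290,210:300],(400,400),interpolation=cv2.INTER_CUBIC),cv2.resize(w,(400,400))])[:,:,::-1])
E
```

```text
[ 0.6011 -0.1233  0.0867] [0.0005 0.0138 0.0867] 15.375 [-0.4301 -0.3727 -2.3777] 19.99951869249344
holes [(np.float64(260.2620865139949), np.float64(9.033078880407125), np.int32(393)), (np.float64(260.93617021276594), np.float64(174.51063829787233), np.int32(47))]
tilt deg 16.36601120359072 z0 0.011738164759634712 y0 -0.0001842037616823944 x0 0.001067295352248155 rms 0.5502553009793757
mid [0.0003 0.0148 0.0984] B [0.0001 0.1491 0.1379] A [ 0.0006 -0.1195  0.0589]
```

View pics/f.png

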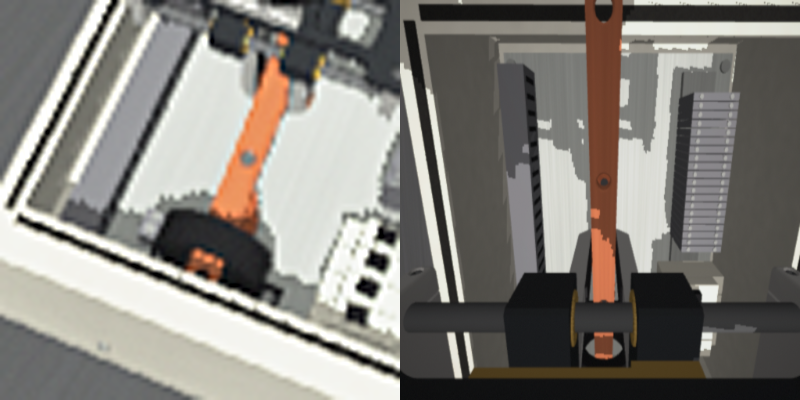

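The orange bar end is visible on the far side of the ring at (205,262), and the far end is still above the rim at z≈138 mm with a tilt of about 16.4°. Now I slide on along the bar, then drop the far end under the rim.

>>> step_arm --plan '[{"dx": -0.12, "dy": 0, "dz": 0.035, "spin": 0, "jaw": -1}, {"dx": -0.12, "dy": 0, "dz": 0.035, "spin": 0, "jaw": -1}, {"dx": -0.12, "dy": 0, "dz": 0.035, "spin": 0, "jaw": -1}, {"dx": -0.12, "dy": 0, "dz": 0.035, "spin": 0, "jaw": -1}, {"dx": 0, "dy": 0, "dz": 0, "spin": 0, "jaw": -1}, {"dx": 0, "dy": 0, "dz": 0, "spin": 0, "jaw": -1}]'

```text
t: 16.32
tcp_pos: [0.6051, -0.1518, 0.0782]
ee_rot: [-0.0, 0.657, 0.754, 0.0]
wrist_force: [0.1, -0.2, -2.9]
opening: 0.0195
grasp_force: 20.0
```

```bash
python3 tilt.py
```

```text
[ 0.6051 -0.1518  0.0782] [ 0.0005 -0.015   0.0782] 16.325 [ 0.1389 -0.1625 -2.9461] 19.999576807022095
holes [(np.float64(260.3454545454546), np.float64(171.92727272727274), np.int32(165))]
tilt deg 16.11943389140693 z0 0.010603661037962992 y0 -0.00020137385825018224 x0 0.002187669502784949 rms 0.32437894986022603
mid [ 0.0003 -0.0128  0.0888] B [0.0001 0.1217 0.1277] A [ 0.0006 -0.1473  0.0499]
```

Clear of contact, and the far end is at y≈121 mm, inside the 130 mm edge. I drop 12 mm.

>>> step_arm --plan '[{"dx": -0.03, "dy": 0, "dz": 0.05, "spin": 0, "jaw": -1}, {"dx": 0, "dy": 0, "dz": 0.05, "spin": 0, "jaw": -1}, {"dx": 0, "dy": 0, "dz": 0.05, "spin": 0, "jaw": -1}, {"dx": 0, "dy": 0, "dz": 0.05, "spin": 0, "jaw": -1}, {"dx": 0, "dy": 0, "dz": 0, "spin": 0, "jaw": -1}, {"dx": 0, "dy": 0, "dz": 0, "spin": 0, "jaw": -1}]'

```text
t: 17.12
tcp_pos: [0.6054, -0.1536, 0.0663]
ee_rot: [0.0, 0.657, 0.754, 0.0]
wrist_force: [-0.9, -0.4, -2.8]
opening: 0.0196
grasp_force: 20.0
```

```bash
python3 tilt.py
```

```text
[ 0.6054 -0.1536  0.0663] [ 0.0007 -0.0169  0.0663] 17.125 [-0.9105 -0.4141 -2.8046] 19.99956250190735
holes [(np.float64(260.359756097561), np.float64(171.96341463414635), np.int32(164))]
tilt deg 17.14431730074124 z0 0.00835765969123638 y0 -0.00022091368513113736 x0 0.002220029196219225 rms 0.316937015598068
mid [ 0.0004 -0.0147  0.0747] B [0.0002 0.1191 0.116 ] A [ 0.0007 -0.1484  0.0334]
```

>>> step_arm --plan '[{"dx": 0, "dy": 0, "dz": 0.05, "spin": 0, "jaw": -1}, {"dx": 0, "dy": 0, "dz": 0.04, "spin": 0, "jaw": -1}, {"dx": 0, "dy": 0, "dz": 0.03, "spin": 0, "jaw": -1}, {"dx": 0, "dy": 0, "dz": 0, "spin": 0, "jaw": -1}]'

```text
t: 17.68
tcp_pos: [0.6053, -0.1536, 0.059]
ee_rot: [-0.0, 0.657, 0.754, -0.0]
wrist_force: [-0.1, 0.1, -2.7]
opening: 0.02
grasp_force: 20.0
```

>>> step_arm --plan '[{"dx": 0, "dy": 0, "dz": 0.04, "spin": 0, "jaw": -1}, {"dx": 0, "dy": 0, "dz": 0.04, "spin": 0, "jaw": -1}, {"dx": 0, "dy": 0, "dz": 0, "spin": 0, "jaw": -1}]'

```text
t: 18.05
tcp_pos: [0.6057, -0.1537, 0.0544]
ee_rot: [0.0, 0.657, 0.754, 0.0]
wrist_force: [0.8, 0.5, -0.6]
opening: 0.0195
grasp_force: 20.0
```

```bash
python3 tilt.py
```

```text
[ 0.6057 -0.1537  0.0544] [ 0.0009 -0.0169  0.0544] 18.05 [ 0.7675  0.5326 -0.5631] 20.00090181827545
holes [(np.float64(260.0446927374302), np.float64(168.80446927374302), np.int32(179))]
tilt deg 9.099960494538196 z0 0.013484086826396062 y0 -0.00037002707481735293 x0 0.001806248565792102 rms 0.39224121291019276
mid [ 0.0005 -0.0151  0.0679] B [0.0002 0.1231 0.09  ] A [ 0.0008 -0.1534  0.0458]
```

>>> step_arm --plan '[{"dx": 0, "dy": 0, "dz": -0.07, "spin": 0, "jaw": -1}, {"dx": 0.13, "dy": 0, "dz": 0, "spin": 0, "jaw": -1}, {"dx": 0.13, "dy": 0, "dz": 0, "spin": 0, "jaw": -1}, {"dx": 0, "dy": 0, "dz": 0, "spin": 0, "jaw": -1}, {"dx": 0, "dy": 0, "dz": 0.06, "spin": 0, "jaw": -1}, {"dx": 0, "dy": 0, "dz": 0.06, "spin": 0, "jaw": -1}, {"dx": 0, "dy": 0, "dz": 0.04, "spin": 0, "jaw": -1}, {"dx": 0, "dy": 0, "dz": 0, "spin": 0, "jaw": -1}]'

```text
t: 19.1
tcp_pos: [0.6032, -0.1382, 0.0486]
ee_rot: [-0.0, 0.657, 0.754, 0.0]
wrist_force: [1.0, -0.4, -1.8]
opening: 0.0198
grasp_force: 20.0
```

```bash
python3 tilt.py
```

```text
[ 0.6032 -0.1382  0.0486] [ 0.0005 -0.0013  0.0486] 19.1 [ 1.0118 -0.3583 -1.7739] 20.00042885541916
holes [(np.float64(259.3287197231834), np.float64(21.294117647058822), np.int32(289)), (np.float64(261.1875), np.float64(164.16666666666666), np.int32(96))]
tilt deg 2.4768226550128083 z0 0.008400016024474233 y0 -0.0006057759171243324 x0 0.0017823081822007946 rms 0.907341772122703
mid [-0.0001  0.0005  0.057 ] B [-0.0003  0.1404  0.0631] A [ 0.0002 -0.1394  0.0509]
```

Nearly level. I press a bit more until the force shows contact on both insulators.

>>> step_arm --plan '[{"dx": 0, "dy": 0, "dz": 0.02, "spin": 0, "jaw": -1}, {"dx": 0, "dy": 0, "dz": 0.02, "spin": 0, "jaw": -1}, {"dx": 0, "dy": 0, "dz": 0, "spin": 0, "jaw": -1}, {"dx": 0, "dy": 0, "dz": 0, "spin": 0, "jaw": -1}]'

```text
t: 19.65
tcp_pos: [0.6032, -0.1382, 0.0465]
ee_rot: [0.0, 0.657, 0.754, -0.0]
wrist_force: [0.7, 0.7, -1.1]
opening: 0.0196
grasp_force: 20.0
```

```bash
python3 tilt.py
```

```text
[ 0.6032 -0.1382  0.0465] [ 0.0006 -0.0013  0.0465] 19.65 [ 0.6621  0.6792 -1.0909] 20.00025451183319
holes [(np.float64(259.62307692307695), np.float64(24.265384615384615), np.int32(260)), (np.float64(261.30841121495325), np.float64(164.2803738317757), np.int32(107))]
tilt deg -4.51212566951533 z0 0.018172802315509547 y0 -0.0004628183435259922 x0 0.0020857694990446306 rms 0.828233684708497
mid [0.0001 0.0008 0.0646] B [-0.0002  0.1404  0.0536] A [ 0.0004 -0.1387  0.0757]
```

>>> step_arm --plan '[{"dx": 0, "dy": 0, "dz": 0.02, "spin": 0, "jaw": -1}, {"dx": 0, "dy": 0, "dz": 0, "spin": 0, "jaw": -1}, {"dx": 0, "dy": 0, "dz": 0, "spin": 0, "jaw": -1}]'

```text
t: 20.08
tcp_pos: [0.6033, -0.1382, 0.0463]
ee_rot: [-0.0, 0.657, 0.754, -0.0]
wrist_force: [-2.8, 2.0, 4.7]
opening: 0.0196
grasp_force: 20.0
```

>>> step_arm --plan '[{"dx": 0, "dy": 0, "dz": 0.02, "spin": 0, "jaw": -1}, {"dx": 0, "dy": 0, "dz": 0, "spin": 0, "jaw": -1}, {"dx": 0, "dy": 0, "dz": 0, "spin": 0, "jaw": -1}]'

```text
t: 20.45
tcp_pos: [0.6033, -0.1382, 0.0463]
ee_rot: [-0.0, 0.657, 0.754, -0.0]
wrist_force: [-6.4, 3.9, 12.8]
opening: 0.0197
grasp_force: 20.0
```

Force rose to 16 N with no further travel, so the bar is seated flat on both insulators. I lift about 10 mm.

>>> step_arm --plan '[{"dx": 0, "dy": 0, "dz": -0.06, "spin": 0, "jaw": -1}, {"dx": 0, "dy": 0, "dz": -0.07, "spin": 0, "jaw": -1}, {"dx": 0, "dy": 0, "dz": -0.07, "spin": 0, "jaw": -1}, {"dx": 0, "dy": 0, "dz": 0, "spin": 0, "jaw": -1}, {"dx": 0, "dy": 0, "dz": 0, "spin": 0, "jaw": -1}, {"dx": 0, "dy": 0, "dz": 0, "spin": 0, "jaw": -1}, {"dx": 0, "dy": 0, "dz": 0, "spin": 0, "jaw": -1}]'

```text
t: 21.32
tcp_pos: [0.6031, -0.1381, 0.0559]
ee_rot: [-0.0, 0.657, 0.754, -0.0]
wrist_force: [-0.0, -0.1, -3.3]
opening: 0.0196
grasp_force: 20.0
```

```bash
python3 tilt.py; python3 - <<'E'
from h import *
a=snapshot('scene');w=snapshot('wrist')
cv2.imwrite('pics/g.png',np.hstack([cv2.resize(a[190:290,205:305],(400,400),interpolation=cv2.INTER_CUBIC),cv2.resize(w,(400,400))])[:,:,::-1])
E
```

```text
[ 0.6031 -0.1381  0.0559] [ 0.0004 -0.0012  0.0559] 21.325 [-0.0147 -0.1202 -3.3114] 19.997701942920685
holes [(np.float64(259.9496402877698), np.float64(22.884892086330936), np.int32(278)), (np.float64(261.14102564102564), np.float64(162.98717948717947), np.int32(78))]
tilt deg 7.148810654262495 z0 -0.002114847176086251 y0 -0.00040759700796969196 x0 0.0021763742900749723 rms 0.7796648265359827
mid [0.     0.001  0.0538] B [-0.0002  0.1399  0.0712] A [ 0.0003 -0.1379  0.0363]
```

View pics/g.png

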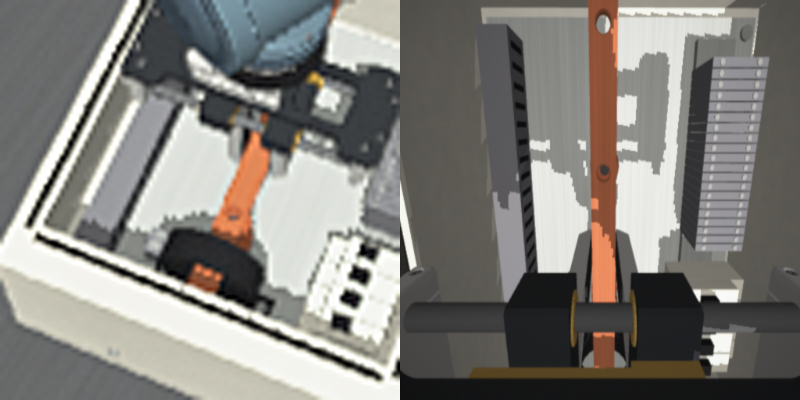

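The bar end shows through the ring, and in the wrist view the inner hole at (603,172) sits over the insulator. A quick tilt check with the known grip height:

```bash
cat > t2.py <<'E'
from h import *
from scipy.optimize import least_squares
C=camera_info('wrist');H=np.linalg.inv(C['hand_eye']);K=C['intrinsics']
def row(th,x0,z0,d):
    X=np.array([x0+d*np.cos(th)-.003*np.sin(th),0,-z0-d*np.sin(th)-.003*np.cos(th)]);x=K@(H[:3,:3]@X+H[:3,3]);return x[1]/x[2]
for z0 in(.012,.0137,.0155):
  for r in((22.9,164),(22.9,165.5)):
    f=least_squares(lambda q:[row(q[0],q[1],z0,.128)-r[0],row(q[0],q[1],z0,.05)-r[1]],[0,0],x_scale=[.1,.01]);print(z0,r,np.degrees(f.x[0]),f.x[1])
E
python3 t2.py
```

```text
0.012 (22.9, 164) -1.0080490073496393 0.0019552173107889007
0.012 (22.9, 165.5) 0.08791647092875743 0.0012134934113184035
0.0137 (22.9, 164) -1.916077828805883 0.002064196694285825
0.0137 (22.9, 165.5) -0.8535367434591682 0.00130668338411553
0.0155 (22.9, 164) -2.8541494803923304 0.0021965138102876336
0.0155 (22.9, 165.5) -1.824392325395818 0.0014241520544806996
```

Level to about 1°, middle within ~1 mm of the run, underside about 10 mm above the insulators, and held freely. I hand it in.

```bash
python3 -c "
from cell import robot
print(robot.finish_job())"
```

```text
the job is handed in; nothing more can be done
None
```

I handed the job in with the bar through the ring and under both rims, held level about 10 mm above the insulators and within about 1–2 mm of the run's middle by my measurements; the verdict was not shown.

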